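# Fold out the crank of a pickle press and wind it snug

## Task

The pickle press on the worktop is filled with garlic bulbs. Fold its red crank grip all the way up, then wind the crank clockwise (seen from above) until you feel the plate press firmly on the bulbs, without cranking it down so hard that it bruises them. Leave the grip standing up and let go; do not disturb the things around it.

Things in the scene. Friction and masses are not known exactly. Their poses are not given: they have to be found in the camera images.
- lid_center (a point): Centre of the top of the white lid of the pickle press, on the vertical crank axis. The press, a clear round tub 144 mm across with a lid 152 mm across, 134 mm high to the lid's top, is fixed to the worktop. From the lid a column 14 mm thick (on a low boss) carries the dark crank arm, 13 mm wide, its top 24 mm above the lid, reaching 49 mm from the axis.
- fold_hinge (a point): Middle of the hinge pin near the outer end of the crank arm: 42 mm from the crank axis, 35 mm above the lid's top. The folding grip turns about it on a level pin square to the arm.
- grip_center (a point): Centre of the red round crank grip (19 mm thick, 46 mm long, spinning freely on its spindle), 34 mm from the hinge pin. Folded, it lies level above the arm, from the hinge inward over the crank axis, 35 mm above the lid's top; unfolded it stands upright, its centre 69 mm above the lid's top. Swinging it up takes 1.5 to 2 N at its centre; it stays where it is left.
- grip_fold (a joint): Fold angle of the grip in rad: 0 folded flat, 1.57 standing upright at its stop.
- winder (a joint): Crank angle in rad, 0 at the start, growing clockwise seen from above. Free turning takes an even push of 5 to 6.5 N at the grip; let go, it stays. Once the plate meets the bulbs the push rises by 4 to 6 N per rad. Pressed firmly is a rise of 2 to 6 N; over about 8 N bruises the bulbs, under about 1 N leaves them loose.
- plunger: Steel screw inside the tub, with the sprung white pressing plate (10 N per mm) under it; origin on the axis, 116 mm above the worktop at the start. It goes down 5 mm per rad of the crank. Where the bulbs begin is not known, as the drainer under them stands at differing heights: the plate meets them after 1.8 to 5.8 rad.
- oil_bottle: Slim sauce bottle with a yellow cap, 48 mm across, 183 mm high, origin at its underside; a bystander.
- spice_jar: Spice jar with a yellow cap, 45 mm across, 100 mm high, origin at its underside; a bystander.
- salt_bowl: Small white bowl, 114 mm across, 51 mm high, origin at its underside; a bystander.
- spare_garlic: Garlic bulb lying on the worktop, 56 mm, origin at its underside; a bystander.
- teaspoon: Steel teaspoon, 130 mm long, origin at its underside; a bystander.
Mind the look-alikes: they are no part of the job. Of the things like the part that bears lid_center, leave any that is pink; of the rest the larger one is meant.

How it is judged:
By the outcome, as a careful person would: the job done as asked, in the order asked, and still so for the second after the job is handed in, with the robot touching nothing.
It also fails if it takes over 72 s, if anything falls off the work surface, if the arm or the gripper's body presses on something with over 40 N, if the wrist force passes 120 N, or if a joint passes its speed limit or range.

## Robot

A 7-joint arm with a two-finger parallel gripper is mounted at the origin on a cart in front of the work surface, level with it; the furniture and walls round the work are solid. World frame = base frame: x ahead of the robot, y to its left, z up, the work surface at z = 0. Lengths are in m, angles in rad, forces in N, time in s.
With the tool pointing down it reaches from about 0.425 to 0.825 m from the base axis. Payload 3.6 kg.
Tool frame: the origin (TCP) lies on the centre line of the jaws, within the pads' length; the fingertips stand 8 mm ahead of it and the grasp point (between the pads) lies 11 mm behind it; x points along the fingers, z is the direction in which the jaws open and shut, and the axes are right-handed (so a half turn about x gives the same grasp; the last joint's range is limited). The gripper opens to 93 mm and grips with 3 to 60 N. Pads are 15 mm wide; open, the fingers measure 128 mm over their backs; the gripper's body (75 mm by 188 mm) begins 65 mm behind the grasp point.
Start: joints at [-1.345, 0.615, -0.013, 1.423, 0.008, 1.103, -0.04], TCP at [0.163, 0.629, 0.227] pointing down, gripper open.
Joint ranges: [-3.12, 3.12], [-0.3, 2.06], [-1.34, 1.32], [0.26, 2.42], [-1.36, 4.5], [0.01, 1.98], [-2.84, 2.84]. Speed limits (rad/s): [2.79, 2.79, 3.14, 3.14, 3.14, 3.14, 3.14].

## Interface

Orientations are given as a rotation vector (axis times angle).
In Python, from plant import get_obs, grab_frame, calibration, finish_job gives the robot as it stands.
- The arm moves only by the tool servo_tool, never from a script. Its argument "motion" is one flat list of numbers, 5 for each row, row after row: the closure in counts, from 0 (fully open) to 255 (shut), then the shift along the world's x, y, z in cm, then the turn about the world's z in degrees. A call has 1 to 12 rows; each row is the pose to reach, as a shift and turn from the pose commanded when the call began; what a row does not reach only later rows make up. A row lasts 1/10 s, in which the tool goes at most 50 mm and 8.59 degrees, less where a joint would pass 70% of its speed; a pose out of reach is approached as far as the arm can. A call with a gripper value outside its range is refused whole. The fingers move at their own pace and stop on an object; "force" is the grip in N (left out, the last holds). Time passes only in rows, so rows that repeat a pose let the fingers close. It gives the time, the measured TCP pose, the force and the opening at its end, in the units of the state.
- get_obs(): the state, without advancing time (a new reading comes with each control period).
- grab_frame(name): name is "scene" or "top" or "wrist"; returns the picture (420x560x3 uint8, red, green, blue); there is no depth.
- calibration(name): a dict with "fx", "fy", "cx", "cy" (pixels), "distortion" ([k1, k2, p1, p2, k3] as OpenCV has them; the pictures are not rectified), "xyz" and "orientation" of the camera in the world; the wrist camera has in their place "mount" (4x4, takes a point from camera to tool coordinates, whose origin is the TCP and whose axes are the tool frame's). Camera axes: x right, y down, z forward; pixel columns grow to the right and rows downward; lengths in m; the calibration is good to about 2 mm. A picture is of the moment at which its call begins: read the wrist's pose just before it. calibration takes no time and is no camera call.
- finish_job(): hands the job in, once; it reports no verdict.
The state is a dict: "clock": time; "joint_positions": joint angles; "qvel": joint speeds; "joint_efforts": joint torques, N m; "position": TCP position; "tcp_rot": TCP orientation; "ft_force": force on the tool from outside, world axes, zero at the start; "ft_torque": the same for the moment, N m; "width": opening from 0.0 (shut) to 1.0 (fully open).
Only numpy, scipy, OpenCV 4.12 (cv2) and the standard library are available. Lean on these libraries where they do the work, as an engineer would, in place of code of your own. Each camera call takes 0.05 s, during which the arm holds its last target. There are 200 camera calls.

## Working session

There is one attempt and no reset: what is moved stays moved. The work goes in short steps, Python scripts to look and compute and a tool call to move; the robot and the scene stay as the last step left them, time stands still between calls to the robot, and variables do not carry over. Pictures are saved under pics/ and viewed, about 8 in all and at most 12, crops included, and the job is handed in when it is done.

Besides the shell and the picture viewer there is one more tool, called after "Call:" as name(argument=value, ...) on one line, values as JSON. servo_tool: Moves the arm, as the interface text tells. Its arguments: {"type":"object","properties":{"motion":{"type":"array","items":{"type":"number"}},"force":{"type":"number"}},"required":["motion"]}

```bash
mkdir -p pics; cat > h.py <<'E'
import numpy as np, cv2
from scipy.spatial.transform import Rotation as R
from plant import get_obs, grab_frame, calibration, finish_job
def cam(name,obs=None):
    c=calibration(name); K=np.array([[c['fx'],0,c['cx']],[0,c['fy'],c['cy']],[0,0,1]]); d=np.array(c['distortion'],float)
    if 'mount' in c:
        T=np.eye(4); T[:3,:3]=R.from_rotvec(obs['tcp_rot']).as_matrix(); T[:3,3]=obs['position']; T=T@np.array(c['mount'])
        return K,d,T[:3,:3],T[:3,3]
    return K,d,R.from_rotvec(c['orientation']).as_matrix(),np.array(c['xyz'])
def ray(C,uv):
    K,d,M,p=C; n=cv2.undistortPoints(np.array([[uv]],float),K,d)[0,0]; v=M@np.array([n[0],n[1],1]); return p,v/np.linalg.norm(v)
def onz(C,uv,z):
    p,v=ray(C,uv); return p+v*(z-p[2])/v[2]
def proj(C,X):
    K,d,M,p=C; return cv2.projectPoints((M.T@(np.atleast_2d(X)-p).T).T.copy(),np.zeros(3),np.zeros(3),K,d)[0][:,0]
def save(n,im,s=1):
    cv2.imwrite('pics/'+n+'.png',cv2.resize(im[:,:,::-1],None,fx=s,fy=s,interpolation=cv2.INTER_CUBIC))
E
python3 - <<'E'
from h import *
for n in('scene','top'):
    im=grab_frame(n); np.save(n+'.npy',im); save(n+'0',im); c=calibration(n); print(n,c)
o=get_obs();print(o)
E
```

```text
scene {'fx': 422.67730757888916, 'fy': 422.67730757888916, 'cx': 278.64394828112245, 'cy': 210.67714966314463, 'distortion': array([-0.01303329,  0.        ,  0.        ,  0.        ,  0.        ]), 'xyz': array([0.2090598 , 1.1187005 , 0.70642752]), 'orientation': array([-0.42950428,  2.47343701, -1.54045264])}
top {'fx': 408.57368709964106, 'fy': 408.57368709964106, 'cx': 278.1975248903422, 'cy': 205.44938236563797, 'distortion': array([-0.05292794,  0.        ,  0.        ,  0.        ,  0.        ]), 'xyz': array([0.50830971, 0.01235292, 1.44813248]), 'orientation': array([-2.19636975,  2.15120856, -0.07969004])}
{'clock': 0.1, 'joint_positions': array([-1.34452793,  0.6158071 , -0.01258351,  1.42468714,  0.00808976,
        1.10341795, -0.04039672]), 'qvel': array([ 0.00109451, -0.00254467, -0.00031336, -0.0027503 , -0.00271754,
       -0.00038538, -0.00185727]), 'joint_efforts': array([ 1.06706953e-03, -4.60042584e+01,  2.10046596e-01, -1.66246104e+01,
       -6.11963030e-02,  1.68655120e-02,  8.83603207e-05]), 'position': array([0.16238911, 0.62868927, 0.22562416]), 'tcp_rot': array([-1.02247942,  1.3200346 ,  1.02011291]), 'ft_force': array([ 0.50565121, -0.59155982, -0.44566368]), 'ft_torque': array([ 0.02221041, -0.0164772 ,  0.02048543]), 'width': 1.000944673200082}
```

View pics/scene0.png

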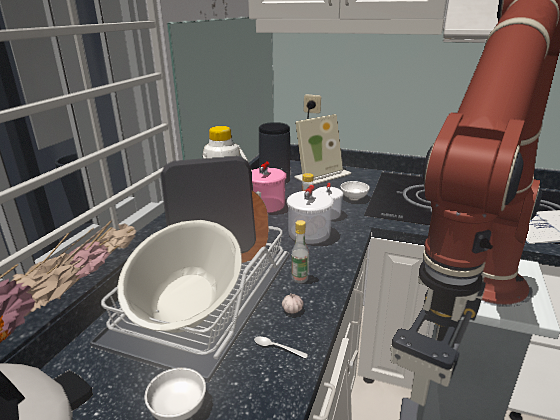

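View pics/top0.png

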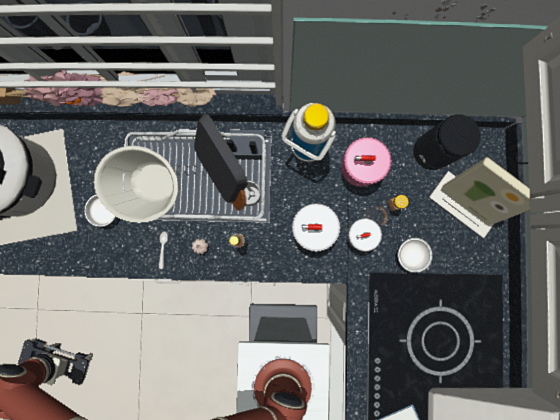

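Candidates in the top view are the pink press (367,162), excluded by colour; the large white press (316,228); and the small white press (365,236). I choose the large white one at (316,228), and check it in a close crop and by size.

```bash
python3 - <<'E'
from h import *
T=np.load('top.npy');S=np.load('scene.npy')
a=cv2.resize(T[195:265,280:400],None,fx=5,fy=5,interpolation=cv2.INTER_CUBIC)
b=cv2.resize(S[165:249,250:394][:,:],(600,350),interpolation=cv2.INTER_CUBIC)
b=b[:250]; save('crop1',np.vstack([a,b]))
def red(im,box):
    h=cv2.cvtColor(im,cv2.COLOR_RGB2HSV); m=(((h[...,0]<8)|(h[...,0]>172))&(h[...,1]>150)&(h[...,2]>90)).astype(np.uint8)
    k=np.zeros_like(m);x0,y0,x1,y1=box;k[y0:y1,x0:x1]=1;return m*k
C=cam('top');CS=cam('scene')
h=cv2.cvtColor(T,cv2.COLOR_RGB2HSV)
m=((h[...,1]<60)&(h[...,2]>150)).astype(np.uint8)
for c in cv2.findContours(m,0,2)[0]:
    (u,v),r=cv2.minEnclosingCircle(c)
    if 10<r<30 and 280<u<440 and 190<v<275: 
        p=onz(C,(u,v),.134); print('white',u,v,r,p, np.linalg.norm(onz(C,(u+r,v),.134)-p)*2)
for im,Cc,box,z in((T,C,(290,200,345,250),.169),(S,CS,(295,175,320,215),.169)):
    m=red(im,box); ys,xs=np.nonzero(m); print(len(xs),xs.min(),xs.max(),ys.min(),ys.max())
    P=np.c_[xs,ys].astype(float);c=P.mean(0);w=np.linalg.svd(P-c)[2][0];t=(P-c)@w
    for q in(c,c+w*t.min(),c+w*t.max()): print(q,onz(Cc,q,z))
E
```

```text
white 414.8154296875 254.80873107910156 17.236421585083008 [ 0.46819564 -0.41453964  0.134     ] 0.11178396827317132
white 364.9565124511719 234.25083923339844 16.284406661987305 [ 0.53097633 -0.25360776  0.134     ] 0.10499285737333643
white 315.71697998046875 226.8207550048828 23.852218627929688 [ 0.55165172 -0.09508752  0.134     ] 0.15335551330686534
67 308 321 224 229
[314.7761194  226.58208955] [ 0.55118335 -0.08927347  0.169     ]
[307.92834533 226.1585728 ] [ 0.55206981 -0.06784166  0.169     ]
[321.06364364 226.97095633] [ 0.55036786 -0.1089519   0.169     ]
33 305 313 185 192
[309.54545455 188.3030303 ] [ 0.55639753 -0.09866438  0.169     ]
[312.63579569 185.58578762] [ 0.55321853 -0.12378325  0.169     ]
[306.14040254 191.29698864] [ 0.559795   -0.07181895  0.169     ]
```

View pics/crop1.png

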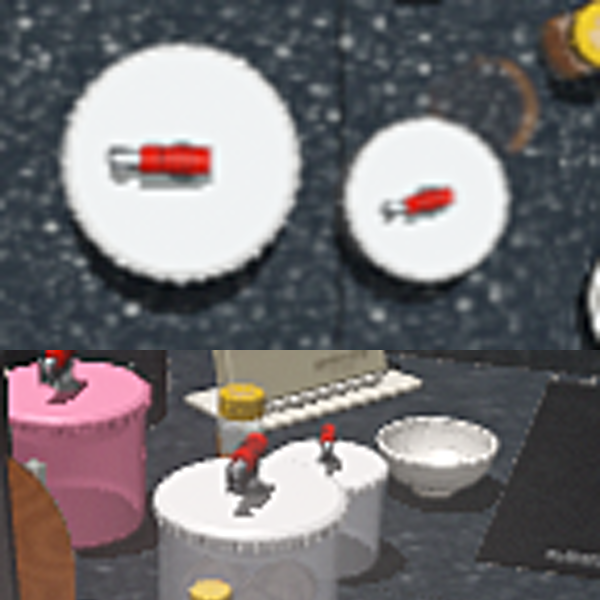

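The crop shows the large white press: lid 153 mm across as specified, with the grey hinge on its +y (left) side and the red grip reaching inward along −y. I'll compute the start orientation and the yaw needed.

```bash
python3 - <<'E'
from h import *
o=get_obs();M=R.from_rotvec(o['tcp_rot']).as_matrix();print(M.round(3)); print(calibration('wrist')['mount'].round(3))
C=cam('top')
for n,uv,z in(('oil',(236,241),.183),('spice',(400,202),.1),('bigbottle',(317,117),.3),('boardtop',(205,117),.3),('boardtop2',(243,195),.3)): print(n,onz(C,uv,z).round(3))
E
```

```text
[[-0.001 -0.968  0.25 ]
 [-0.002  0.25   0.968]
 [-1.    -0.    -0.002]]
[[ 0.    -0.254  0.967 -0.158]
 [ 0.    -0.967 -0.254  0.07 ]
 [ 1.     0.    -0.    -0.   ]
 [ 0.     0.     0.     1.   ]]
oil [0.501 0.154 0.183]
spice [ 0.641 -0.377  0.1  ]
bigbottle [ 0.862 -0.081  0.3  ]
boardtop [0.856 0.242 0.3  ]
boardtop2 [0.632 0.125 0.3  ]
```

Call:
servo_tool(motion=[0,0,0,5,0,0,2,-2,10,-8,0,5,-5,13.5,-16,0,8,-8,13.5,-24,0,11,-12,13.5,-32,0,14,-15,13.5,-40,0,17,-19,13.5,-48,0,20,-23,13.5,-56,0,23,-26,13.5,-64,0,26,-30,13.5,-72,0,29,-33,13.5,-75.5,0,29,-33,13.5,-75.5])

```text
clock: 1.3
position: [0.457, 0.292, 0.3617]
tcp_rot: [0.007, 1.568, -0.014]
ft_force: [0.0, 0.7, -0.4]
width: 1.0
```

Call:
servo_tool(motion=[0,1,-4,0,0,0,2,-8,0,0,0,3,-12,0,0,0,4,-16,0,0,0,5,-20,0,0,0,6,-24,0,0,0,7,-28,0,0,0,8,-32,0,0,0,9,-36,-3,0,0,9.5,-37.7,-6,0,0,9.5,-37.7,-7,0,0,9.5,-37.7,-7,0])

```text
clock: 2.5
position: [0.5466, -0.0758, 0.2898]
tcp_rot: [0.0, 1.576, 0.003]
ft_force: [0.0, 0.7, 0.5]
width: 1.002
```

```bash
python3 - <<'E'
from h import *
o=get_obs();im=grab_frame('wrist');np.save('w1.npy',im);save('w1',im);print(o['position'],o['tcp_rot'],o['ft_force'],np.abs(o['qvel']).max())
C=cam('wrist',o)
h=cv2.cvtColor(im,cv2.COLOR_RGB2HSV)
m=(((h[...,0]<8)|(h[...,0]>172))&(h[...,1]>150)&(h[...,2]>80)).astype(np.uint8)
for c in cv2.findContours(m,0,2)[0]:
    if cv2.contourArea(c)>300:
        r=cv2.minAreaRect(c);b=cv2.boxPoints(r);print(r);print([onz(C,q,.169).round(4).tolist() for q in [r[0],*b]])
E
```

```text
[ 0.54657586 -0.0757893   0.2898089 ] [3.12866161e-04 1.57554293e+00 2.84671832e-03] [0.03503082 0.67400221 0.54708295] 0.055762151251216786
((291.0, 219.0), (56.0, 20.0), 90.0)
[[0.5536, -0.0898, 0.169], [0.5457, -0.0672, 0.169], [0.5612, -0.0671, 0.169], [0.5619, -0.1134, 0.169], [0.5457, -0.1134, 0.169]]
```

View pics/w1.png

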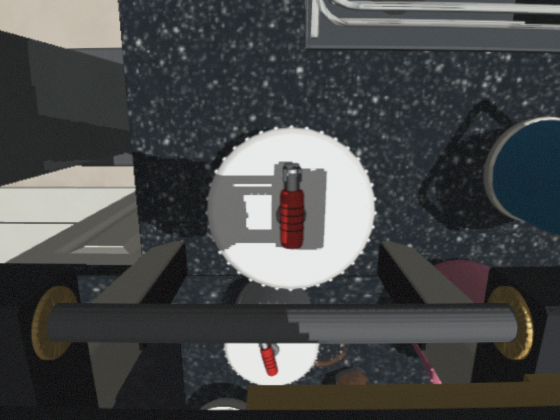

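Wrist view: lid centred near (291,207), red grip at (291,219), hinge above it in the picture. The grip centre comes out at (0.5536,-0.090), which agrees with the top view within 2 mm. Now descending and closing gently.

Call:
servo_tool(motion=[0,0.5,-1.1,-4,0,0,0.5,-1.1,-8,0,0,0.5,-1.1,-11,0,0,0.5,-1.1,-13,0,0,0.5,-1.1,-13.2,0,0,0.5,-1.1,-13.2,0])

```text
clock: 3.15
position: [0.5538, -0.0872, 0.1609]
tcp_rot: [-0.002, 1.569, 0.003]
ft_force: [1.0, -0.2, -0.5]
width: 1.0
```

Call:
servo_tool(motion=[255,0,0,0,0,255,0,0,0,0,255,0,0,0,0,255,0,0,0,0,255,0,0,0,0,255,0,0,0,0,255,0,0,0,0,255,0,0,0,0], force=12)

```text
clock: 3.95
position: [0.5525, -0.0887, 0.1596]
tcp_rot: [-0.0, 1.571, 0.0]
ft_force: [-0.2, 0.1, -0.7]
width: 0.358
```

Call:
servo_tool(motion=[255,0,0,0,0,255,0,0,0,0,255,0,0,0,0,255,0,0,0,0])

```text
clock: 4.35
position: [0.5532, -0.0887, 0.1597]
tcp_rot: [-0.001, 1.57, 0.0]
ft_force: [2.1, 0.0, -1.4]
width: 0.196
```

Call:
servo_tool(motion=[255,0,0.05,0.6,0,255,0,0.2,1.15,0,255,0,0.46,1.7,0,255,0,0.8,2.15,0,255,0,1.2,2.55,0,255,0,1.7,2.94,0,255,0,2.2,3.15,0,255,0,2.7,3.3,0,255,0,3.1,3.4,0,255,0,3.4,3.4,0,255,0,3.4,3.4,0])

```text
clock: 5.45
position: [0.5531, -0.0577, 0.1957]
tcp_rot: [-0.003, 1.568, -0.005]
ft_force: [1.3, -5.1, 2.9]
width: 0.198
```

```bash
python3 - <<'E'
from h import *
o=get_obs();im=grab_frame('wrist');S=grab_frame('scene');np.save('s2.npy',S);print(o['position'],o['ft_force'],o['ft_torque'])
a=cv2.resize(im[150:360,200:380],(385,450));b=cv2.resize(S[140:225,270:345],(397,450),interpolation=cv2.INTER_CUBIC)
save('c2',np.hstack([a,b]))
E
```

```text
[ 0.55306131 -0.05774879  0.19567584] [ 1.25718246 -5.0967912   2.89246278] [-1.36576124 -0.33161895 -0.00849161]
```

View pics/c2.png

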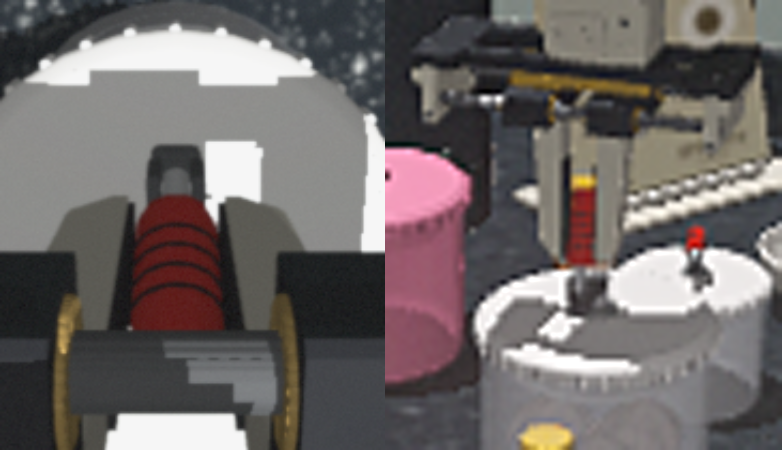

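Left: grip standing nearly upright between the pads. Right: in the scene view, upright with its hinge below. I'll push a few mm further to check that it is on the stop.

Call:
servo_tool(motion=[255,0,0.2,0,0,255,0,0.4,0,0,255,0,0.4,0,0,255,0,0.4,0,0])

```text
clock: 5.95
position: [0.5531, -0.0544, 0.196]
tcp_rot: [-0.002, 1.568, -0.005]
ft_force: [1.4, -5.8, 4.0]
width: 0.199
```

Call:
servo_tool(motion=[255,0,0.2,0,0,255,0,0.4,0,0,255,0,0.4,0,0,255,0,0.4,0,0])

```text
clock: 6.35
position: [0.5531, -0.0501, 0.1961]
tcp_rot: [-0.002, 1.568, -0.005]
ft_force: [1.4, -5.9, 4.7]
width: 0.2
```

```bash
python3 - <<'E'
from h import *
o=get_obs();im=grab_frame('wrist');S=grab_frame('scene');print(o['position'],o['ft_force'],o['ft_torque'])
C=cam('wrist',o); CS=cam('scene')
for I,c,box in((im,C,(200,100,400,330)),(S,CS,(290,160,325,205))):
    h=cv2.cvtColor(I,cv2.COLOR_RGB2HSV);m=(((h[...,0]<8)|(h[...,0]>172))&(h[...,1]>150)&(h[...,2]>80)).astype(np.uint8)
    k=np.zeros_like(m);x0,y0,x1,y1=box;k[y0:y1,x0:x1]=1;m*=k;ys,xs=np.nonzero(m)
    print(xs.min(),xs.max(),ys.min(),ys.max());P=np.c_[xs,ys]; print([ (v,round(xs[ys==v].mean(),1)) for v in range(ys.min(),ys.max()+1,max(1,(ys.max()-ys.min())//6))])
    for hy in (-.0555,-.0525,-.05,-.047): print(hy,proj(c,[[.553,hy,.169],[.553,hy,.18],[.553,hy,.226],[.553,hy-.0095,.18],[.553,hy-.0095,.226],[.553,hy+.0095,.18],[.553,hy+.0095,.226]]).round(1).tolist())
a=cv2.resize(im[150:360,200:380],(385,450));b=cv2.resize(S[140:225,270:345],(397,450),interpolation=cv2.INTER_CUBIC)
save('c3',np.hstack([a,b]))
E
```

```text
[ 0.55310422 -0.05013518  0.196074  ] [ 1.41320865 -5.94667683  4.70213764] [-1.43530213 -0.17624091  0.02336017]
262 302 250 303
[(250, np.float64(281.0)), (258, np.float64(281.2)), (266, np.float64(281.3)), (274, np.float64(282.0)), (282, np.float64(283.7)), (290, np.float64(282.5)), (298, np.float64(281.0))]
-0.0555 [[280.8, 253.2], [280.8, 261.4], [280.8, 309.0], [280.8, 278.4], [280.8, 330.2], [280.8, 244.0], [280.7, 287.0]]
-0.0525 [[280.8, 248.0], [280.8, 256.0], [280.8, 302.1], [280.8, 273.1], [280.8, 323.6], [280.7, 238.4], [280.7, 279.8]]
-0.05 [[280.8, 243.6], [280.8, 251.4], [280.8, 296.3], [280.8, 268.6], [280.8, 318.0], [280.7, 233.6], [280.7, 273.8]]
-0.047 [[280.8, 238.3], [280.8, 245.8], [280.7, 289.3], [280.8, 263.2], [280.8, 311.3], [280.7, 227.9], [280.7, 266.6]]
304 308 176 190
[(176, np.float64(306.5)), (178, np.float64(306.5)), (180, np.float64(306.5)), (182, np.float64(306.5)), (184, np.float64(306.0)), (186, np.float64(306.0)), (188, np.float64(305.5)), (190, np.float64(306.5))]
-0.0555 [[306.7, 193.5], [306.8, 190.3], [307.0, 176.6], [307.6, 189.2], [307.9, 175.6], [305.9, 191.5], [306.1, 177.7]]
-0.0525 [[306.4, 193.9], [306.5, 190.7], [306.7, 177.0], [307.4, 189.5], [307.6, 175.9], [305.6, 191.8], [305.8, 178.1]]
-0.05 [[306.2, 194.2], [306.3, 191.0], [306.5, 177.3], [307.1, 189.8], [307.4, 176.2], [305.4, 192.1], [305.6, 178.3]]
-0.047 [[305.9, 194.6], [306.0, 191.3], [306.2, 177.6], [306.9, 190.2], [307.1, 176.5], [305.1, 192.5], [305.3, 178.7]]
```

View pics/c3.png

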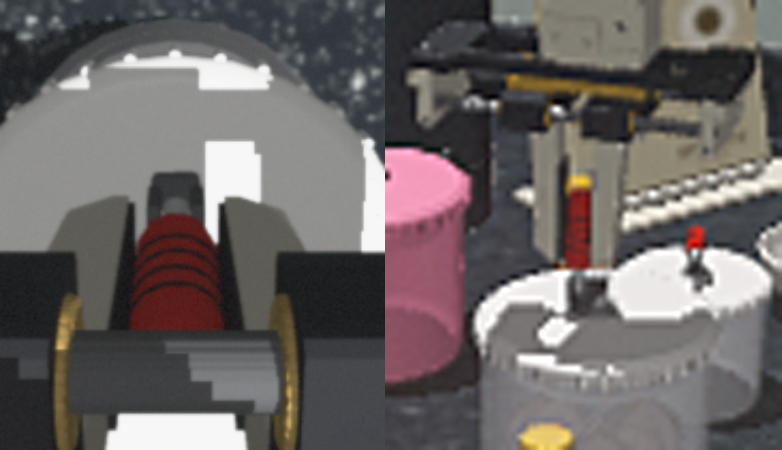

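The grip has stopped following and the pads slide along it at 6 N, well above the 2 N swing force, so it is on its stop. I'll loosen the jaws, recentre on it, and measure before regripping firmly.

Call:
servo_tool(motion=[170,0,0,0,0,170,0,0,0,0,170,0,0,0,0,170,0,-0.4,0,0,170,0,-0.9,0,0,170,0,-0.9,0,0,170,0,-0.9,0,0])

```text
clock: 7.15
position: [0.5524, -0.056, 0.1936]
tcp_rot: [0.0, 1.571, -0.0]
ft_force: [0.1, -0.3, -0.3]
width: 0.333
```

```bash
python3 - <<'E'
from h import *
o=get_obs();im=grab_frame('wrist');S=grab_frame('scene');np.save('w4.npy',im);np.save('s4.npy',S);print(o['position'],o['width'],o['ft_force'],o['ft_torque'])
W=np.load('w1.npy');ob=dict(position=np.array([0.54657586,-0.0757893,0.2898089]),tcp_rot=np.array([3.1e-4,1.57554293,2.8e-3]))
C1=cam('wrist',ob)
h=cv2.cvtColor(W,cv2.COLOR_RGB2HSV);m=((h[...,1]<40)&(h[...,2]>100)).astype(np.uint8);m[:, :200]=0;m[:,380:]=0;m[:100]=0;m[270:]=0
c=max(cv2.findContours(m,0,2)[0],key=cv2.contourArea);P=np.array([onz(C1,q,.134)[:2] for q in c[:,0].astype(float)],np.float32)
print('lid',cv2.minEnclosingCircle(P), cv2.fitEllipse(P))
C=cam('wrist',o);h=cv2.cvtColor(im,cv2.COLOR_RGB2HSV);m=(((h[...,0]<8)|(h[...,0]>172))&(h[...,1]>150)&(h[...,2]>80)).astype(np.uint8);m[:100]=0;m[330:]=0;m[:,:200]=0;m[:,400:]=0
ys,xs=np.nonzero(m);print(xs.min(),xs.max(),ys.min(),ys.max(),onz(C,(xs.mean(),ys.min()),.18))
save('c4',cv2.resize(im[150:360,180:400],(770,560)))
E
```

```text
[ 0.55242621 -0.05598996  0.19357904] 0.3334452616070874 [ 0.11584856 -0.27337695 -0.25707411] [-0.07166402  0.09157965  0.01849717]
lid ((0.5540844202041626, -0.09138046205043793), 0.07856898754835129) ((0.554983913898468, -0.09389825910329819), (0.14796273410320282, 0.14963482320308685), 174.69696044921875)
263 304 241 303 [ 0.55352303 -0.0492815   0.18      ]
```

View pics/c4.png

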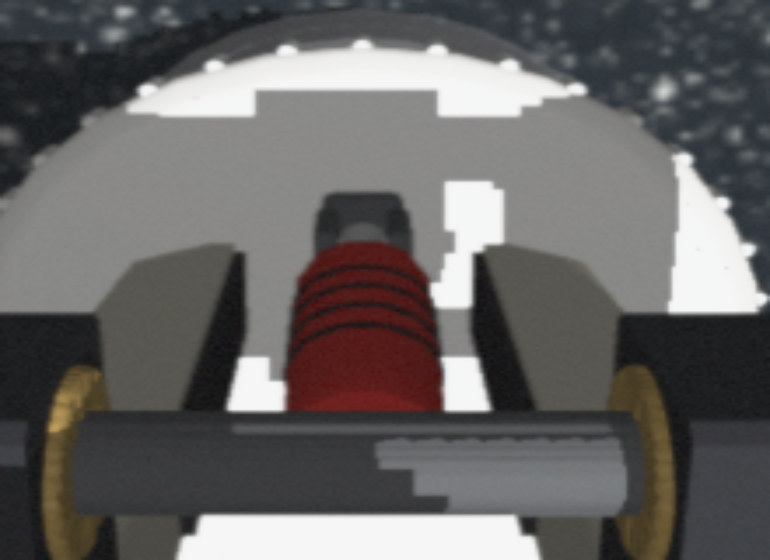

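Jaws are clear of the grip, which stands upright with its base edge at crop (365,245). The jaws are centred on it within 2–3 mm. Regrip firmly.

Call:
servo_tool(motion=[255,0,0,0,0,255,0,0,0,0,255,0,0,0,0,255,0,0,0,0,255,0,0,0,0], force=45)

```text
clock: 7.75
position: [0.553, -0.0556, 0.1937]
tcp_rot: [-0.0, 1.57, 0.0]
ft_force: [1.3, -0.0, -1.1]
width: 0.197
```

Call:
servo_tool(motion=[255,0,0.2,0,0,255,0.44,0.18,0,0,255,0.87,0.11,0,0,255,1.3,0,0,0,255,1.71,-0.15,0,0,255,2.11,-0.34,0,0,255,2.48,-0.57,0,0])

```text
clock: 8.45
position: [0.5728, -0.06, 0.1935]
tcp_rot: [0.004, 1.582, 0.003]
ft_force: [-10.1, 3.7, 6.4]
width: 0.194
```

Call:
servo_tool(motion=[255,0.35,-0.26,0,0,255,0.68,-0.56,0,0,255,0.97,-0.89,0,0,255,1.22,-1.25,0,0,255,1.44,-1.63,0,0,255,1.62,-2.04,0,0])

```text
clock: 9.05
position: [0.5918, -0.0774, 0.1936]
tcp_rot: [0.003, 1.576, 0.008]
ft_force: [-4.2, 6.0, 4.6]
width: 0.193
```

```bash
cat >> h.py <<'E'
def table(t0,t1,n,r=4.4):
    t=np.linspace(t0,t1,n+1)[1:]; print([tuple(np.round((r*(np.sin(a)-np.sin(t0)),r*(np.cos(a)-np.cos(t0))),2)) and [255,*np.round((r*(np.sin(a)-np.sin(t0)),r*(np.cos(a)-np.cos(t0))),2).tolist(),0,0] for a in t])
def report(tc,start=(.5530,-.0556),r=.042):
    o=get_obs();p=o['position'];f=o['ft_force'];c=np.array(start)-[0,r];d=p[:2]-c
    th=np.arctan2(d[0],d[1])%(2*np.pi);t=np.array([np.cos(th),-np.sin(th)]);u=np.array([np.sin(th),np.cos(th)])
    print('t',o['clock'],'pos',p.round(4),'theta',th.round(3),'cmd',tc,'rad',np.hypot(*d).round(4),'Ftan',(-f[:2]@t).round(2),'Fout_on_tool',(f[:2]@u).round(2),'fz',f[2].round(1),'tau',o['ft_torque'].round(2),'qv',np.abs(o['qvel']).max().round(3))
E
python3 - <<'E'
from h import *
report(1.2); table(1.2,1.7,5)
E
```

```text
t 9.05 pos [ 0.5918 -0.0774  0.1936] theta 1.091 cmd 1.2 rad 0.0437 Ftan 7.24 Fout_on_tool -0.92 fz 4.6 tau [0.6  0.84 0.03] qv 0.077
[[255, 0.14, -0.42, 0, 0], [255, 0.24, -0.85, 0, 0], [255, 0.29, -1.28, 0, 0], [255, 0.3, -1.72, 0, 0], [255, 0.26, -2.16, 0, 0]]
```

Call:
servo_tool(motion=[255,0.14,-0.42,0,0,255,0.24,-0.85,0,0,255,0.29,-1.28,0,0,255,0.3,-1.72,0,0,255,0.26,-2.16,0,0])

```text
clock: 9.55
position: [0.5952, -0.098, 0.1936]
tcp_rot: [0.003, 1.575, 0.01]
ft_force: [-2.4, 6.2, 4.3]
width: 0.195
```

```bash
python3 - <<'E'
from h import *
report(1.7); table(1.7,2.1,4);  table(2.1,2.5,4)
E
```

```text
t 9.55 pos [ 0.5952 -0.098   0.1936] theta 1.581 cmd 1.7 rad 0.0422 Ftan 6.18 Fout_on_tool -2.43 fz 4.3 tau [0.82 0.6  0.02] qv 0.076
[[255, -0.08, -0.43, 0, 0], [255, -0.2, -0.86, 0, 0], [255, -0.36, -1.26, 0, 0], [255, -0.57, -1.65, 0, 0]]
[[255, -0.24, -0.37, 0, 0], [255, -0.52, -0.71, 0, 0], [255, -0.83, -1.02, 0, 0], [255, -1.16, -1.3, 0, 0]]
```

Call:
servo_tool(motion=[255,-0.08,-0.43,0,0,255,-0.2,-0.86,0,0,255,-0.36,-1.26,0,0,255,-0.57,-1.65,0,0])

```text
clock: 9.95
position: [0.5906, -0.1136, 0.1936]
tcp_rot: [0.003, 1.573, 0.011]
ft_force: [-0.2, 7.2, 2.9]
width: 0.195
```

```bash
python3 -c "
from h import *
report(2.1)"
```

```text
t 9.95 pos [ 0.5906 -0.1136  0.1936] theta 1.974 cmd 2.1 rad 0.0409 Ftan 6.49 Fout_on_tool -3.02 fz 2.9 tau [ 0.98  0.14 -0.03] qv 0.069
```

Call:
servo_tool(motion=[255,-0.24,-0.37,0,0,255,-0.52,-0.71,0,0,255,-0.83,-1.02,0,0])

```text
clock: 10.25
position: [0.5833, -0.1236, 0.1936]
tcp_rot: [0.003, 1.57, 0.011]
ft_force: [1.3, 8.1, 1.8]
width: 0.198
```

```bash
python3 -c "
from h import *
report(2.4); table(2.4,2.8,4);table(2.8,3.2,4);table(3.2,3.6,4)"
```

```text
t 10.25 pos [ 0.5833 -0.1236  0.1936] theta 2.279 cmd 2.4 rad 0.0399 Ftan 7.0 Fout_on_tool -4.33 fz 1.8 tau [ 1.06 -0.22  0.01] qv 0.07
[[255, -0.34, -0.28, 0, 0], [255, -0.7, -0.53, 0, 0], [255, -1.09, -0.73, 0, 0], [255, -1.5, -0.9, 0, 0]]
[[255, -0.42, -0.13, 0, 0], [255, -0.85, -0.21, 0, 0], [255, -1.29, -0.25, 0, 0], [255, -1.73, -0.25, 0, 0]]
[[255, -0.44, 0.05, 0, 0], [255, -0.87, 0.14, 0, 0], [255, -1.29, 0.27, 0, 0], [255, -1.69, 0.45, 0, 0]]
```

Call:
servo_tool(motion=[255,-0.34,-0.21,0,0,255,-0.7,-0.39,0,0,255,-1.09,-0.53,0,0])

```text
clock: 10.55
position: [0.5741, -0.1304, 0.1937]
tcp_rot: [0.001, 1.566, 0.008]
ft_force: [4.1, 5.6, -1.7]
width: 0.198
```

```bash
python3 -c "
from h import *
report(2.7,(.553,-.0536)); table(2.7,3.0,3);table(3.0,3.3,3);table(3.3,3.6,3)"
```

```text
t 10.55 pos [ 0.5741 -0.1304  0.1937] theta 2.597 cmd 2.7 rad 0.0407 Ftan 6.4 Fout_on_tool -2.7 fz -1.7 tau [ 0.44 -1.03 -0.01] qv 0.098
[[255, -0.41, -0.17, 0, 0], [255, -0.83, -0.29, 0, 0], [255, -1.26, -0.38, 0, 0]]
[[255, -0.44, -0.04, 0, 0], [255, -0.88, -0.04, 0, 0], [255, -1.32, 0.01, 0, 0]]
[[255, -0.43, 0.09, 0, 0], [255, -0.85, 0.22, 0, 0], [255, -1.25, 0.4, 0, 0]]
```

Still free, about 6.3 N. I'll keep going in 3-row steps.

Call:
servo_tool(motion=[255,-0.41,-0.17,0,0,255,-0.83,-0.29,0,0,255,-1.26,-0.38,0,0])

```text
clock: 10.85
position: [0.5621, -0.135, 0.1937]
tcp_rot: [-0.0, 1.565, 0.007]
ft_force: [6.4, 5.1, -3.7]
width: 0.197
```

```bash
python3 -c "
from h import *
report(3.0,(.553,-.0536))"
```

```text
t 10.85 pos [ 0.5621 -0.135   0.1937] theta 2.916 cmd 3.0 rad 0.0404 Ftan 7.35 Fout_on_tool -3.55 fz -3.7 tau [ 0.3  -1.26 -0.05] qv 0.11
```

Call:
servo_tool(motion=[255,-0.44,-0.04,0,0,255,-0.88,-0.04,0,0,255,-1.32,0.01,0,0])

```text
clock: 11.15
position: [0.5494, -0.1358, 0.1937]
tcp_rot: [-0.001, 1.564, 0.005]
ft_force: [6.7, 2.6, -4.0]
width: 0.197
```

```bash
python3 -c "
from h import *
report(3.3,(.553,-.0536));table(3.3,3.6,3);table(3.6,3.9,3);table(3.9,4.2,3)"
```

```text
t 11.15 pos [ 0.5494 -0.1358  0.1937] theta 3.232 cmd 3.3 rad 0.0403 Ftan 6.42 Fout_on_tool -3.17 fz -4.0 tau [ 0.01 -1.55 -0.  ] qv 0.122
[[255, -0.43, 0.09, 0, 0], [255, -0.85, 0.22, 0, 0], [255, -1.25, 0.4, 0, 0]]
[[255, -0.38, 0.21, 0, 0], [255, -0.75, 0.47, 0, 0], [255, -1.08, 0.75, 0, 0]]
[[255, -0.3, 0.32, 0, 0], [255, -0.57, 0.66, 0, 0], [255, -0.81, 1.04, 0, 0]]
```

Call:
servo_tool(motion=[255,-0.43,0.09,0,0,255,-0.85,0.22,0,0,255,-1.25,0.4,0,0])

```text
clock: 11.45
position: [0.5372, -0.1329, 0.1937]
tcp_rot: [-0.002, 1.563, 0.003]
ft_force: [7.5, 2.1, -5.8]
width: 0.197
```

```bash
python3 -c "
from h import *
report(3.6,(.553,-.0536))"
```

```text
t 11.45 pos [ 0.5372 -0.1329  0.1937] theta 3.543 cmd 3.6 rad 0.0405 Ftan 6.12 Fout_on_tool -4.89 fz -5.8 tau [-0.35 -1.7   0.05] qv 0.118
```

Call:
servo_tool(motion=[255,-0.38,0.21,0,0,255,-0.75,0.47,0,0,255,-1.08,0.75,0,0])

```text
clock: 11.75
position: [0.5266, -0.1266, 0.1938]
tcp_rot: [-0.003, 1.562, 0.001]
ft_force: [8.8, 1.2, -7.6]
width: 0.197
```

```bash
python3 -c "
from h import *
report(3.9,(.553,-.0536))"
```

```text
t 11.75 pos [ 0.5266 -0.1266  0.1938] theta 3.847 cmd 3.9 rad 0.0407 Ftan 5.92 Fout_on_tool -6.57 fz -7.6 tau [-0.73 -1.86  0.05] qv 0.102
```

Call:
servo_tool(motion=[255,-0.25,0.32,0,0,255,-0.47,0.66,0,0,255,-0.66,1.04,0,0])

```text
clock: 12.05
position: [0.5191, -0.1184, 0.1938]
tcp_rot: [-0.004, 1.563, -0.003]
ft_force: [6.0, -3.9, -7.6]
width: 0.194
```

```bash
python3 -c "
from h import *
report(4.2,(.554,-.0536));[table(4.2+.3*i,4.5+.3*i,3) for i in range(7)]"
```

```text
t 12.05 pos [ 0.5191 -0.1184  0.1938] theta 4.133 cmd 4.2 rad 0.0417 Ftan 6.57 Fout_on_tool -2.93 fz -7.6 tau [-1.46 -1.4   0.06] qv 0.076
[[255, -0.2, 0.39, 0, 0], [255, -0.35, 0.8, 0, 0], [255, -0.47, 1.23, 0, 0]]
[[255, -0.07, 0.43, 0, 0], [255, -0.1, 0.87, 0, 0], [255, -0.08, 1.31, 0, 0]]
[[255, 0.06, 0.44, 0, 0], [255, 0.16, 0.86, 0, 0], [255, 0.31, 1.28, 0, 0]]
[[255, 0.19, 0.4, 0, 0], [255, 0.41, 0.78, 0, 0], [255, 0.67, 1.13, 0, 0]]
[[255, 0.3, 0.33, 0, 0], [255, 0.62, 0.62, 0, 0], [255, 0.98, 0.88, 0, 0]]
[[255, 0.38, 0.22, 0, 0], [255, 0.78, 0.41, 0, 0], [255, 1.19, 0.55, 0, 0]]
[[255, 0.43, 0.1, 0, 0], [255, 0.86, 0.16, 0, 0], [255, 1.3, 0.17, 0, 0]]
```

Call:
servo_tool(motion=[255,-0.2,0.39,0,0,255,-0.35,0.8,0,0,255,-0.47,1.23,0,0])

```text
clock: 12.35
position: [0.5135, -0.1076, 0.1938]
tcp_rot: [-0.005, 1.565, -0.005]
ft_force: [5.5, -5.3, -7.4]
width: 0.198
```

```bash
python3 -c "
from h import *
report(4.5,(.554,-.0536))"
```

```text
t 12.35 pos [ 0.5135 -0.1076  0.1938] theta 4.424 cmd 4.5 rad 0.0423 Ftan 6.61 Fout_on_tool -3.77 fz -7.4 tau [-1.81 -1.04  0.02] qv 0.085
```

Call:
servo_tool(motion=[255,-0.07,0.43,0,0,255,-0.1,0.87,0,0,255,-0.08,1.31,0,0])

```text
clock: 12.65
position: [0.5112, -0.096, 0.1938]
tcp_rot: [-0.005, 1.567, -0.007]
ft_force: [2.5, -8.2, -4.2]
width: 0.196
```

```bash
python3 -c "
from h import *
report(4.8,(.554,-.0536))"
```

```text
t 12.65 pos [ 0.5112 -0.096   0.1938] theta 4.704 cmd 4.8 rad 0.0428 Ftan 8.2 Fout_on_tool -2.39 fz -4.2 tau [-2.33 -0.42 -0.03] qv 0.084
```

Call:
servo_tool(motion=[255,0.06,0.44,0,0,255,0.16,0.86,0,0])

```text
clock: 12.85
position: [0.5115, -0.0883, 0.1938]
tcp_rot: [-0.004, 1.57, -0.008]
ft_force: [-0.0, -8.1, -2.6]
width: 0.198
```

```bash
python3 -c "
from h import *
report(5.0,(.554,-.0536));table(5.0,5.4,4)"
```

```text
t 12.85 pos [ 0.5115 -0.0883  0.1938] theta 4.883 cmd 5.0 rad 0.0431 Ftan 8.02 Fout_on_tool -1.38 fz -2.6 tau [-2.53  0.06 -0.  ] qv 0.082
[[255, 0.15, 0.41, 0, 0], [255, 0.33, 0.81, 0, 0], [255, 0.56, 1.19, 0, 0], [255, 0.82, 1.54, 0, 0]]
```

Call:
servo_tool(motion=[255,0.15,0.41,0,0,255,0.33,0.81,0,0])

```text
clock: 13.05
position: [0.5133, -0.0808, 0.1937]
tcp_rot: [-0.004, 1.574, -0.009]
ft_force: [-3.0, -8.5, -0.2]
width: 0.193
```

```bash
python3 -c "
from h import *
report(5.2,(.554,-.0536));table(5.2,5.6,4)"
```

```text
t 13.05 pos [ 0.5133 -0.0808  0.1937] theta 5.061 cmd 5.2 rad 0.0433 Ftan 9.06 Fout_on_tool -0.09 fz -0.2 tau [-2.61  0.69 -0.01] qv 0.079
[[255, 0.23, 0.38, 0, 0], [255, 0.49, 0.73, 0, 0], [255, 0.78, 1.06, 0, 0], [255, 1.11, 1.35, 0, 0]]
```

Call:
servo_tool(motion=[255,0.13,0.4,0,0,255,0.37,0.78,0,0])

```text
clock: 13.25
position: [0.5163, -0.0735, 0.1937]
tcp_rot: [-0.004, 1.575, -0.01]
ft_force: [-3.6, -9.4, 0.4]
width: 0.198
```

```bash
python3 -c "
from h import *
report(5.4,(.554,-.0536));table(5.4,5.6,2)"
```

```text
t 13.25 pos [ 0.5163 -0.0735  0.1937] theta 5.243 cmd 5.4 rad 0.0437 Ftan 9.89 Fout_on_tool -1.67 fz 0.4 tau [-2.72  1.01 -0.01] qv 0.076
[[255, 0.3, 0.33, 0, 0], [255, 0.62, 0.62, 0, 0]]
```

Push is 9.9 N against a free push of about 6.4 N: a rise of about 3.5 N, about 0.75 rad past contact. That is firm, so I stop winding, relax the push, and check before letting go.

Call:
servo_tool(motion=[255,-0.12,-0.22,0,0,255,-0.25,-0.43,0,0,255,-0.25,-0.43,0,0])

```text
clock: 13.55
position: [0.5165, -0.0732, 0.1938]
tcp_rot: [-0.002, 1.57, -0.002]
ft_force: [1.0, -5.5, -1.9]
width: 0.198
```

```bash
python3 -c "
from h import *
report(5.3,(.554,-.0536))"
```

```text
t 13.55 pos [ 0.5165 -0.0732  0.1938] theta 5.251 cmd 5.3 rad 0.0437 Ftan 4.24 Fout_on_tool -3.68 fz -1.9 tau [-1.7  -0.04 -0.03] qv 0.006
```

Call:
servo_tool(motion=[0,0,0,0,0,0,0,0,0,0,0,0,0,0,0,0,0,0,0,0,0,0,0,0,0,0,0,0,2,0,0,0,0,5,0,0,0,0,9,0,0,0,0,13,0,0,0,0,15,0,0,0,0,15,0])

```text
clock: 14.65
position: [0.5176, -0.072, 0.3469]
tcp_rot: [-0.0, 1.564, 0.0]
ft_force: [-0.4, -0.2, -0.2]
width: 0.996
```

Call:
servo_tool(motion=[0,-1,4,0,0,0,-2,8,0,0,0,-3,12,0,0,0,-3,16,0,0,0,-3,20,0,0,0,-3,24,0,0,0,-3,26,0,0,0,-3,26,0,0])

```text
clock: 15.45
position: [0.4845, 0.1925, 0.3415]
tcp_rot: [-0.006, 1.575, 0.006]
ft_force: [-0.6, -0.7, -0.3]
width: 1.002
```

```bash
python3 - <<'E'
from h import *
T=grab_frame('top');S=grab_frame('scene')
a=cv2.resize(T[190:265,270:390],(480,300),interpolation=cv2.INTER_CUBIC);b=cv2.resize(S[165:240,270:345],(300,300),interpolation=cv2.INTER_CUBIC)
t0=cv2.resize(T[190:280,80:440],(780,195),interpolation=cv2.INTER_CUBIC)
save('c5',np.vstack([np.hstack([a,b]),t0]))
C=cam('top');CS=cam('scene')
al=5.25; H=np.array([.5535+.042*np.sin(al),-.0955+.042*np.cos(al)])
print('pred',proj(C,[[*H,.226]]),proj(CS,[[*H,.226],[*H,.18]]))
for I,box in((T,(290,200,345,250)),(S,(285,165,335,215))):
    h=cv2.cvtColor(I,cv2.COLOR_RGB2HSV);m=(((h[...,0]<8)|(h[...,0]>172))&(h[...,1]>150)&(h[...,2]>80)).astype(np.uint8)
    k=np.zeros_like(m);x0,y0,x1,y1=box;k[y0:y1,x0:x1]=1;ys,xs=np.nonzero(m*k);print(xs.min(),xs.max(),ys.min(),ys.max(),xs.mean(),ys.mean())
    for v in range(ys.min(),ys.max()+1): print(v,xs[ys==v].min(),xs[ys==v].max(),end=' | ')
    print()
E
```

```text
pred [[311.01807685 237.19087893]] [[319.72547754 175.88974422]
 [319.28938964 189.52835918]]
309 313 236 240 310.8 238.06666666666666
236 310 313 | 237 310 313 | 238 309 310 | 239 309 313 | 240 309 312 | 
317 329 175 189 321.078125 182.046875
175 318 322 | 176 318 322 | 177 318 322 | 178 318 322 | 179 318 322 | 180 318 322 | 181 318 322 | 182 318 320 | 183 318 329 | 184 318 329 | 185 318 329 | 186 327 329 | 187 317 322 | 188 317 321 | 189 319 321 |
```

View pics/c5.png

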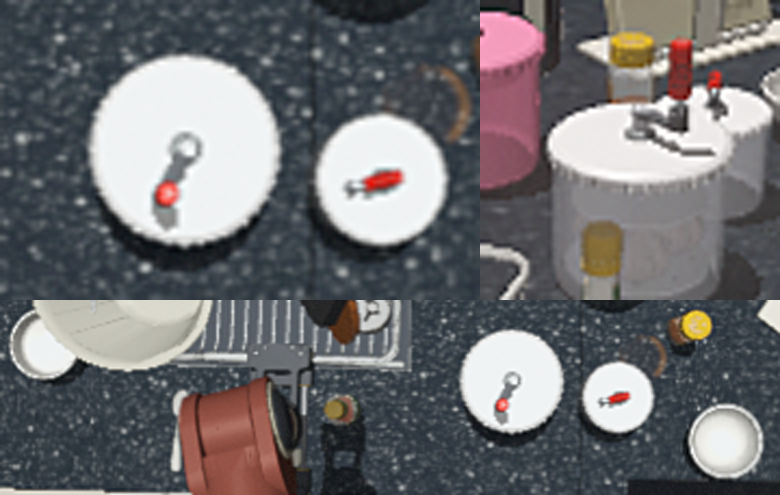

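The grip stands upright on the chosen press: its end is at (311,238) in the top picture, against a predicted (311.0,237.2). In the scene crop it stands vertical above its hinge. The neighbours are in place and the gripper is clear, so I'm handing in.

```bash
python3 -c "
from h import *
print(finish_job())"
```

```text
the job is handed in; nothing more can be done
None
```

The job is done and handed in at about 15.6 s of the 72 s allowed. I folded the large white press's red grip up to its stop, then wound the crank clockwise about 5.25 rad.

- **Press force:** The free push was about 6.4 N and the plate met the bulbs at roughly 4.5 rad. I stopped at 9.9 N, a rise of about 3.5 N, inside the 2 to 6 N band for firm. Single force readings scattered by about 0.5 to 1 N, so the contact angle and the rise are approximate. One early reading of 10.7 N, at the start of winding, settled to the free level.
- **Grip upright:** After I let go and backed the arm off, the last pictures show the grip standing vertical. It was within 1 pixel of the predicted upright position.
- **Surroundings:** The nearby things look unmoved in the last picture. The teaspoon is partly hidden and the spare garlic fully hidden by the arm there, but the arm never went down near them. The gripper was touching nothing, with force readings under 1 N.
- **Disagreement:** My estimates of the crank axis differed by 2 to 4 mm between views. I corrected for this during winding using the sideways force, which I kept pointing outward so the grip stayed on its stop (it dropped to about zero once).

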